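# Charge two grinding bowls with one ball each, using the one-ball scoop

## Task

With the one-ball scoop, take grinding balls from the blue tray one at a time and tip one into each of the two steel bowls, leaving the third ball in the tray. Do not touch the balls with the gripper, do not ram the scoop into the tray, and do not shift the bowls or the other things on the bench. Finish by putting the scoop back on its white rest, the way it lay, and letting go.

Things in the scene. Friction and masses are not known exactly. Their poses are not given: they have to be found in the camera images.
- scoop_grip (a point): scoop, 166 mm long, 0.12 kg, lying level on its rest: black handle bar 100 mm long (x), 14 mm wide (y), 20 mm high (z), joined by a rising neck to a metal pocket 45 mm wide. This point: where to grip, across y, in the middle of the bar's section, 35 mm from its pocket end, 60 mm above the table at rest. Axes: z up, x along the handle away from the pocket (the open nose points to -x)
- scoop_seat (a point): same scoop and axes: centre of a ball seated in its pocket, 85 mm to -x and 32 mm below scoop_grip. Flat underside 20 mm below it; nose edge 16 mm ahead (-x), 2 mm thick, ramping up in 6 mm to a 4.5 mm sill; pocket floor 2 mm thick; side walls 18 mm high, 40 mm apart; rear wall 20 mm behind. A seated ball stays while the nose dips under 25 degrees, rolls out over the sill above 35
- rest: fixed white rest of the scoop, which lies with its pocket on the base plate (185 x 80 mm, 8 mm thick) and its handle on a saddle post 130 mm along x, 12 mm thick, top 50 mm above the table, between two ears 30 mm apart and 10 mm high. Origin on the table under the seat of the parked scoop; x as the parked scoop's x
- rest_grip (a point): on the rest, axes of the rest: where scoop_grip is when the scoop lies on its rest (85 mm along x and 60 mm above the rest's origin)
- ball0_center (a point): red grinding ball, polished and slippery, 36 mm in diameter, about 55 g, one of three alike; this point is its centre, its axes mean nothing. It starts at rest in the tray against the stop wall and rolls freely
- ball1_center (a point): red grinding ball, polished and slippery, 36 mm in diameter, about 55 g, one of three alike; this point is its centre, its axes mean nothing. It starts at rest in the tray against the stop wall and rolls freely
- ball2_center (a point): red grinding ball, polished and slippery, 36 mm in diameter, about 55 g, one of three alike; this point is its centre, its axes mean nothing. It starts at rest in the tray against the stop wall and rolls freely
- tray: fixed blue open tray, 150 mm (x) by 212 mm (y), walls 6 mm; origin on the table under its centre, z up. Stop wall at -x: inner face at x = -69 mm, 54 mm high; side walls (inner faces at y = +-100 mm) 38 mm high; +x wall 25 mm. The floor falls 4 degrees to -x (14 mm above the table at the middle), so balls roll to the stop wall. A scoop slid along the floor to -x gets under a ball held there
- bowl_a_mouth (a point): open steel grinding bowl, one of two alike, loose, about 0.9 kg: 96 mm across, 68 mm high, inner diameter 84 mm, inner floor 6 mm above the table; this point is the centre of its mouth at rim height, z up
- bowl_b_mouth (a point): open steel grinding bowl, one of two alike, loose, about 0.9 kg: 96 mm across, 68 mm high, inner diameter 84 mm, inner floor 6 mm above the table; this point is the centre of its mouth at rim height, z up
- scoop: the scoop as a body, same axes; origin under the pocket, 20 mm below scoop_seat
- ball0: the ball of point ball0_center as a body
- ball1: the ball of point ball1_center as a body
- ball2: the ball of point ball2_center as a body
- bowl_lid: bystander: steel bowl lid, 96 mm across, 24 mm high, lying beyond the bowls; origin under its centre
- bottle: bystander: closed amber bottle 64 mm across, 150 mm high; origin under its centre
- beaker: bystander: empty glass beaker 70 mm across, 90 mm high; origin under its centre
- tape: bystander: roll of paper tape lying flat, 90 mm across, 20 mm high; origin under its centre
- timer: bystander: yellow timer, 70 x 70 x 30 mm; origin under its centre
There are look-alikes about, which are no part of the job. What is shaped like the scoop but yellow is not meant.

How it is judged:
On the way, in this order (a step that is already met when the one before it is completed fails the run):
1. a ball is carried in the scoop, clear above the tray (((distance between ball0_center and scoop_seat below 0.01 m and height (world z) of ball0_center above 0.085 m) or (distance between ball1_center and scoop_seat below 0.01 m and height (world z) of ball1_center above 0.085 m) or (distance between ball2_center and scoop_seat below 0.01 m and height (world z) of ball2_center above 0.085 m))), for 0.2 s.
2. a ball lies in one of the bowls (((horizontal distance between ball0_center and bowl_a_mouth below 0.03 m and z of ball0_center in the frame of bowl_a_mouth between -0.06 and -0.03 m) or (horizontal distance between ball0_center and bowl_b_mouth below 0.03 m and z of ball0_center in the frame of bowl_b_mouth between -0.06 and -0.03 m) or (horizontal distance between ball1_center and bowl_a_mouth below 0.03 m and z of ball1_center in the frame of bowl_a_mouth between -0.06 and -0.03 m) or (horizontal distance between ball1_center and bowl_b_mouth below 0.03 m and z of ball1_center in the frame of bowl_b_mouth between -0.06 and -0.03 m) or (horizontal distance between ball2_center and bowl_a_mouth below 0.03 m and z of ball2_center in the frame of bowl_a_mouth between -0.06 and -0.03 m) or (horizontal distance between ball2_center and bowl_b_mouth below 0.03 m and z of ball2_center in the frame of bowl_b_mouth between -0.06 and -0.03 m))), for 0.2 s.
3. a second ball is carried in the scoop, clear above the tray (((distance between ball0_center and scoop_seat below 0.01 m and height (world z) of ball0_center above 0.085 m) or (distance between ball1_center and scoop_seat below 0.01 m and height (world z) of ball1_center above 0.085 m) or (distance between ball2_center and scoop_seat below 0.01 m and height (world z) of ball2_center above 0.085 m))), for 0.2 s.
4. each bowl holds one ball and the third is in the tray ((((horizontal distance between ball0_center and bowl_a_mouth below 0.03 m and z of ball0_center in the frame of bowl_a_mouth between -0.06 and -0.03 m) and (horizontal distance between ball1_center and bowl_b_mouth below 0.03 m and z of ball1_center in the frame of bowl_b_mouth between -0.06 and -0.03 m) and (x of ball2_center in the frame of tray between -0.07 and 0.07 m and y of ball2_center in the frame of tray between -0.1 and 0.1 m and height (world z) of ball2_center below 0.05 m)) or ((horizontal distance between ball1_center and bowl_a_mouth below 0.03 m and z of ball1_center in the frame of bowl_a_mouth between -0.06 and -0.03 m) and (horizontal distance between ball0_center and bowl_b_mouth below 0.03 m and z of ball0_center in the frame of bowl_b_mouth between -0.06 and -0.03 m) and (x of ball2_center in the frame of tray between -0.07 and 0.07 m and y of ball2_center in the frame of tray between -0.1 and 0.1 m and height (world z) of ball2_center below 0.05 m)) or ((horizontal distance between ball0_center and bowl_a_mouth below 0.03 m and z of ball0_center in the frame of bowl_a_mouth between -0.06 and -0.03 m) and (horizontal distance between ball2_center and bowl_b_mouth below 0.03 m and z of ball2_center in the frame of bowl_b_mouth between -0.06 and -0.03 m) and (x of ball1_center in the frame of tray between -0.07 and 0.07 m and y of ball1_center in the frame of tray between -0.1 and 0.1 m and height (world z) of ball1_center below 0.05 m)) or ((horizontal distance between ball2_center and bowl_a_mouth below 0.03 m and z of ball2_center in the frame of bowl_a_mouth between -0.06 and -0.03 m) and (horizontal distance between ball0_center and bowl_b_mouth below 0.03 m and z of ball0_center in the frame of bowl_b_mouth between -0.06 and -0.03 m) and (x of ball1_center in the frame of tray between -0.07 and 0.07 m and y of ball1_center in the frame of tray between -0.1 and 0.1 m and height (world z) of ball1_center below 0.05 m)) or ((horizontal distance between ball1_center and bowl_a_mouth below 0.03 m and z of ball1_center in the frame of bowl_a_mouth between -0.06 and -0.03 m) and (horizontal distance between ball2_center and bowl_b_mouth below 0.03 m and z of ball2_center in the frame of bowl_b_mouth between -0.06 and -0.03 m) and (x of ball0_center in the frame of tray between -0.07 and 0.07 m and y of ball0_center in the frame of tray between -0.1 and 0.1 m and height (world z) of ball0_center below 0.05 m)) or ((horizontal distance between ball2_center and bowl_a_mouth below 0.03 m and z of ball2_center in the frame of bowl_a_mouth between -0.06 and -0.03 m) and (horizontal distance between ball1_center and bowl_b_mouth below 0.03 m and z of ball1_center in the frame of bowl_b_mouth between -0.06 and -0.03 m) and (x of ball0_center in the frame of tray between -0.07 and 0.07 m and y of ball0_center in the frame of tray between -0.1 and 0.1 m and height (world z) of ball0_center below 0.05 m)))), for 0.2 s.
At the end, for the whole second after the job is handed in: One ball in each bowl (within 30 mm of its axis, below the rim), the third in the tray; bowls upright, moved under 25 mm; the scoop level on its rest, grip within 25 mm sideways (30 mm in all) of its parked place; all at rest and released ((((horizontal distance between ball0_center and bowl_a_mouth below 0.03 m and z of ball0_center in the frame of bowl_a_mouth between -0.06 and -0.03 m) and (horizontal distance between ball1_center and bowl_b_mouth below 0.03 m and z of ball1_center in the frame of bowl_b_mouth between -0.06 and -0.03 m) and (x of ball2_center in the frame of tray between -0.07 and 0.07 m and y of ball2_center in the frame of tray between -0.1 and 0.1 m and height (world z) of ball2_center below 0.05 m)) or ((horizontal distance between ball1_center and bowl_a_mouth below 0.03 m and z of ball1_center in the frame of bowl_a_mouth between -0.06 and -0.03 m) and (horizontal distance between ball0_center and bowl_b_mouth below 0.03 m and z of ball0_center in the frame of bowl_b_mouth between -0.06 and -0.03 m) and (x of ball2_center in the frame of tray between -0.07 and 0.07 m and y of ball2_center in the frame of tray between -0.1 and 0.1 m and height (world z) of ball2_center below 0.05 m)) or ((horizontal distance between ball0_center and bowl_a_mouth below 0.03 m and z of ball0_center in the frame of bowl_a_mouth between -0.06 and -0.03 m) and (horizontal distance between ball2_center and bowl_b_mouth below 0.03 m and z of ball2_center in the frame of bowl_b_mouth between -0.06 and -0.03 m) and (x of ball1_center in the frame of tray between -0.07 and 0.07 m and y of ball1_center in the frame of tray between -0.1 and 0.1 m and height (world z) of ball1_center below 0.05 m)) or ((horizontal distance between ball2_center and bowl_a_mouth below 0.03 m and z of ball2_center in the frame of bowl_a_mouth between -0.06 and -0.03 m) and (horizontal distance between ball0_center and bowl_b_mouth below 0.03 m and z of ball0_center in the frame of bowl_b_mouth between -0.06 and -0.03 m) and (x of ball1_center in the frame of tray between -0.07 and 0.07 m and y of ball1_center in the frame of tray between -0.1 and 0.1 m and height (world z) of ball1_center below 0.05 m)) or ((horizontal distance between ball1_center and bowl_a_mouth below 0.03 m and z of ball1_center in the frame of bowl_a_mouth between -0.06 and -0.03 m) and (horizontal distance between ball2_center and bowl_b_mouth below 0.03 m and z of ball2_center in the frame of bowl_b_mouth between -0.06 and -0.03 m) and (x of ball0_center in the frame of tray between -0.07 and 0.07 m and y of ball0_center in the frame of tray between -0.1 and 0.1 m and height (world z) of ball0_center below 0.05 m)) or ((horizontal distance between ball2_center and bowl_a_mouth below 0.03 m and z of ball2_center in the frame of bowl_a_mouth between -0.06 and -0.03 m) and (horizontal distance between ball1_center and bowl_b_mouth below 0.03 m and z of ball1_center in the frame of bowl_b_mouth between -0.06 and -0.03 m) and (x of ball0_center in the frame of tray between -0.07 and 0.07 m and y of ball0_center in the frame of tray between -0.1 and 0.1 m and height (world z) of ball0_center below 0.05 m))) and horizontal distance between scoop_grip and rest_grip below 0.025 m and distance between scoop_grip and rest_grip below 0.03 m and angle between scoop_grip's own z axis and vertical below 0.12 rad and linear speed of scoop below 0.02 m/s and linear speed of each of ball0, ball1, ball2 below 0.03 m/s and angle between each of bowl_a_mouth, bowl_b_mouth's own z axis and vertical below 0.05 rad and distance of each of bowl_a_mouth, bowl_b_mouth from where it was at the start of the episode below 0.025 m); the robot touches nothing.
It fails at once if the gripper touches a ball (contact force between the fingers and ball0 above 0.5 N or contact force between the fingers and ball1 above 0.5 N or contact force between the fingers and ball2 above 0.5 N).
It fails at once if the scoop is rammed into the tray (over 35 N) (contact force between scoop and tray above 35 N).
It fails at once if a bystander is shifted by more than 30 mm (distance of any of bowl_lid, bottle, beaker, tape, timer from where it was at the start of the episode above 0.03 m).
It also fails if it takes over 72 s, if anything falls off the work surface, if the arm or the gripper's body presses on something with over 40 N, if the wrist force passes 120 N, or if a joint passes its speed limit or range.

## Robot

A 6-joint arm with a two-finger parallel gripper is mounted at the origin on the work surface. World frame = base frame: x ahead of the robot, y to its left, z up, the work surface at z = 0. Lengths are in m, angles in rad, forces in N, time in s.
With the tool pointing down it reaches from about 0.35 to 0.725 m from the base axis. Payload 4.3 kg.
Tool frame: the origin (TCP) lies on the centre line of the jaws, within the pads' length; the fingertips stand 25 mm ahead of it and the grasp point (between the pads) lies 6 mm ahead of it; z points along the fingers, y is the line along which they close (so a half turn about z gives the same grasp; the last joint's range is limited). The gripper opens to 85 mm and grips with 20 to 120 N. Pads are 22 mm wide; open, the fingers measure 114 mm over their backs; the gripper's body (76 mm by 85 mm) begins 54 mm behind the grasp point. The pads swing forward as they close: fully open they stand 13 mm farther back than shut.
Start: joints at [1.155, 0.377, 0.081, 1.274, 0, 1.46], TCP at [0.173, 0.548, 0.228] pointing down, gripper open.
Joint ranges: [-2.72, 2.72], [-0.84, 1.66], [-1.02, 1.22], [-1.77, 2.12], [-1.37, 1.28], [-3.14, 3.14]. Speed limits (rad/s): [2.57, 2.57, 3.14, 3.14, 3.14, 3.14].

## Interface

Orientations are given as a rotation vector (axis times angle).
In Python, from plant import robot gives the robot as it stands.
- The arm moves only by the tool jog_arm, never from a script. Its argument "series" is a list that holds one entry, the list of rows, each a list of 5 numbers: the closure, from 0 (fully open) to 1 (shut), then the shift along the tool's x, y, z scaled (see below), then the turn about the tool's z scaled (see below). A call has 1 to 20 rows; each row is the pose to reach, as a shift and turn from the pose commanded when the call began, along the tool's axes at that moment; what a row does not reach only later rows make up. The controller multiplies each number of a shift by 75 cm and each number of a turn by 60 degrees. A row lasts 1/12 s, in which the tool goes at most 41.7 mm and 7.16 degrees, less where a joint would pass 70% of its speed; a pose out of reach is approached as far as the arm can. A call with a number of a shift or a turn outside -1 to 1 is refused whole. A call with a gripper value outside its range is refused whole. The fingers move at their own pace and stop on an object; the grip force is fixed at half the most. Time passes only in rows, so rows that repeat a pose let the fingers close. It gives the time, the measured TCP pose, the force, the opening and the grip force at its end, in the units of the state.
- robot.get_obs(): the state, without advancing time (a new reading comes with each control period).
- robot.read_camera(name): name is "scene" or "top"; returns a dict with "img" (384x512x3 uint8, red, green, blue), "camera_matrix" (3x3 intrinsics, pixels), "dist_coeffs" ([k1, k2, p1, p2, k3] as OpenCV has them; the pictures are not rectified), "rvec" (rotation vector, rad) and "tvec" (3), from world to camera coordinates, as OpenCV has them. Camera axes: x right, y down, z forward; pixel columns grow to the right and rows downward; lengths in m; the calibration is good to about 2 mm. A picture is of the moment at which its call begins. There is no depth.
- robot.job_done(): hands the job in; it is judged then, once.
The state is a dict: "time_s": time; "joints": joint angles; "qvel": joint speeds; "joint_torque": joint torques, N m; "tcp_pos": TCP position; "eef_rot": TCP orientation; "contact_force": force on the tool from outside, world axes, zero at the start; "ft_torque": the same for the moment, N m; "gripper_width": finger opening in m; "grasp_force": force on a finger pad.
Only numpy, scipy, OpenCV 4.12 (cv2) and the standard library are available. Lean on these libraries where they do the work, as an engineer would, in place of code of your own. Each camera call takes 0.05 s, during which the arm holds its last target. There are 200 camera calls.

## Working session

There is one attempt and no reset: what is moved stays moved. The work goes in short steps, Python scripts to look and compute and a tool call to move; the robot and the scene stay as the last step left them, time stands still between calls to the robot, and variables do not carry over. Pictures are saved under pics/ and viewed, at most 10 in all, crops included, and the job is handed in when it is done.

Besides the shell and the picture viewer there is one more tool, called after "Emit:" by a JSON object that holds its "fn" and its "kwargs". jog_arm: Moves the arm, as the interface text tells. Shifts and turns lie within -1 to 1; 1 stands for 75 cm of shift or 60 degrees of turn. Its arguments: {"type":"object","properties":{"series":{"type":"array"}},"required":["series"]}

```bash
ls; mkdir -p pics; python3 - <<'E'
from plant import robot
import cv2,numpy as np
for n in("scene","top"):
    c=robot.read_camera(n); cv2.imwrite(f"pics/{n}0.png",cv2.resize(c["img"][:,:,::-1],(800,600),interpolation=cv2.INTER_CUBIC))
    R=cv2.Rodrigues(np.array(c["rvec"]))[0]; print(n,np.round(-R.T@np.array(c["tvec"]).ravel(),3),np.round(R[2],2),np.array(c["camera_matrix"]).round(1).tolist(),c["dist_coeffs"])
print(robot.get_obs())
E
```

```text
pics
scene [ 1.07  -0.455  1.01 ] [-0.43  0.39 -0.81] [[435.3, 0.0, 258.4], [0.0, 435.3, 194.0], [0.0, 0.0, 1.0]] [0.01162695 0.         0.         0.         0.        ]
top [ 0.418 -0.016  1.406] [ 0.13  0.01 -0.99] [[483.7, 0.0, 258.2], [0.0, 483.7, 190.2], [0.0, 0.0, 1.0]] [-0.02441467  0.          0.          0.          0.        ]
{'time_s': 0.1, 'joints': array([ 1.15469492e+00,  3.78025164e-01,  7.97989897e-02,  1.27441129e+00,
       -3.03716765e-06,  1.46049628e+00]), 'qvel': array([ 0.00079702, -0.00141708,  0.00351382,  0.00067512,  0.00182192,
       -0.00105866]), 'joint_torque': array([ 1.64160785e-03, -4.64694536e+01,  2.70582533e+01,  1.19578309e-02,
       -1.12918840e-04,  5.37087686e-06]), 'tcp_pos': array([0.17286677, 0.54778997, 0.22754954]), 'eef_rot': array([-4.78409472e-01, -3.10446934e+00,  2.79326570e-03]), 'contact_force': array([0.97707329, 0.23997869, 0.46463349]), 'ft_torque': array([ 0.02599876,  0.02633617, -0.02646615]), 'grasp_force': 0.0, 'gripper_width': 0.08552945561576406}
```

View pics/top0.png

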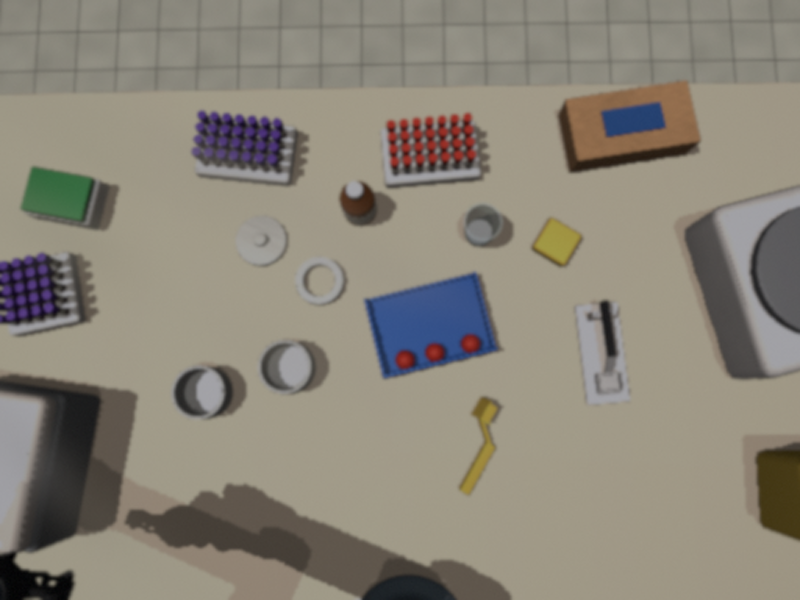

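View pics/scene0.png

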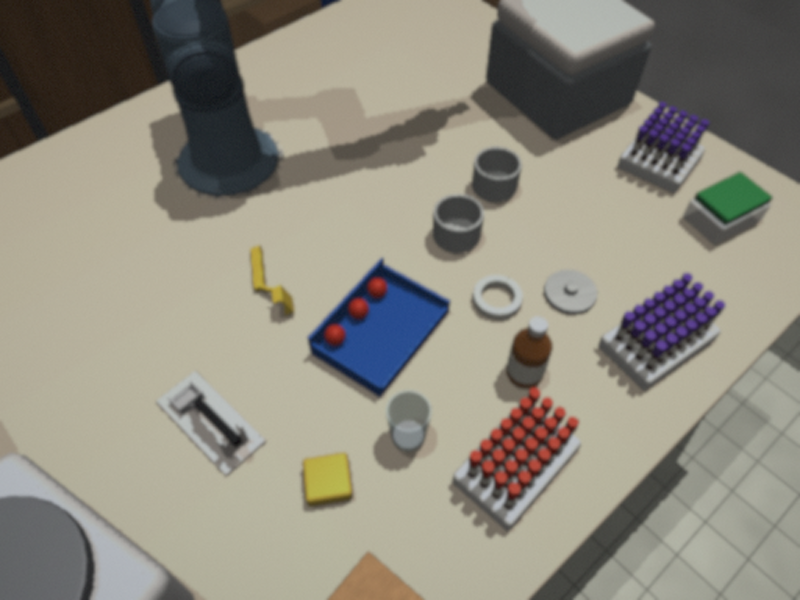

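The scoop wanted is the one with the black handle on the white rest, top (607,345). Its look-alike is the yellow scoop at top (480,445), which I rejected. The three balls in the blue tray are at (405,359), (435,352) and (470,344); the red vial caps at (430,145) are not balls. The bowls are at (203,390) and (287,366); the lid (261,240) and tape (320,281) are not bowls. Next, close crops.

```bash
cat > h.py <<'E'
from plant import robot
import cv2,numpy as np
def cam(n):
    c=robot.read_camera(n); c["R"]=cv2.Rodrigues(np.array(c["rvec"]))[0]; c["t"]=np.array(c["tvec"]).ravel()
    c["K"]=np.array(c["camera_matrix"]); c["d"]=np.array(c["dist_coeffs"]); return c
def ray(c,p):
    u=cv2.undistortPoints(np.array([[p]],float),c["K"],c["d"]).ravel(); return -c["R"].T@c["t"], c["R"].T@np.array([u[0],u[1],1])
def at(c,p,z):
    o,d=ray(c,p); return (o+d*(z-o[2])/d[2])[:2]
def proj(c,P): return cv2.projectPoints(np.array(P,float).reshape(-1,1,3),c["R"],c["t"],c["K"],c["d"])[0].reshape(-1,2)
def tri(cs,ps):
    A=np.zeros((3,3));b=np.zeros(3)
    for c,p in zip(cs,ps):
        o,d=ray(c,p); d/=np.linalg.norm(d); M=np.eye(3)-np.outer(d,d); A+=M; b+=M@o
    return np.linalg.solve(A,b)
def reds(c):
    h=cv2.cvtColor(c["img"],cv2.COLOR_RGB2HSV); m=(((h[...,0]<8)|(h[...,0]>172))&(h[...,1]>150)&(h[...,2]>60)).astype(np.uint8)
    n,_,s,ce=cv2.connectedComponentsWithStats(m); return [(ce[i].round(1).tolist(),int(s[i][4])) for i in range(1,n) if s[i][4]>70]
E
python3 - <<'E'
from h import *
t=cam("top"); s=cam("scene")
print(reds(t)); print(reds(s))
h=cv2.cvtColor(t["img"],cv2.COLOR_RGB2HSV)
m=((h[...,0]>105)&(h[...,0]<125)&(h[...,1]>140)).astype(np.uint8); m[:170]=0; m[:,:220]=0; m[:,330:]=0
print("tray",[at(t,p,.03).round(3) for p in cv2.boxPoints(cv2.minAreaRect(cv2.findNonZero(m)))])
I=t["img"][:,:,::-1]
a=cv2.resize(I[185:265,360:410],None,fx=7,fy=7,interpolation=cv2.INTER_CUBIC)
b=cv2.resize(I[208:272,106:206],None,fx=4.4,fy=4.4,interpolation=cv2.INTER_CUBIC)
d=cv2.resize(I[170:245,230:322],None,fx=3.6,fy=3.6,interpolation=cv2.INTER_CUBIC)
o=np.zeros((570,800,3),np.uint8); o[:560,:350]=a; o[:b.shape[0],355:355+b.shape[1]]=b; o[290:290+d.shape[0],355:355+d.shape[1]]=d
cv2.imwrite("pics/c1.png",o)
E
```

```text
[([299.5, 88.0], 103), ([283.4, 89.2], 95), ([291.6, 88.6], 103), ([259.0, 91.4], 87), ([267.2, 90.7], 90), ([275.4, 90.1], 97), ([251.0, 92.0], 81), ([300.6, 219.4], 88), ([277.9, 225.2], 89), ([258.9, 229.8], 89)]
[([241.0, 183.3], 108), ([228.7, 196.5], 113), ([213.6, 213.4], 115), ([323.3, 272.3], 325), ([330.1, 279.7], 364), ([338.1, 286.4], 352), ([346.2, 293.3], 343)]
tray [array([0.594, 0.07 ]), array([ 0.645, -0.131]), array([ 0.508, -0.163]), array([0.458, 0.036])]
```

View pics/c1.png

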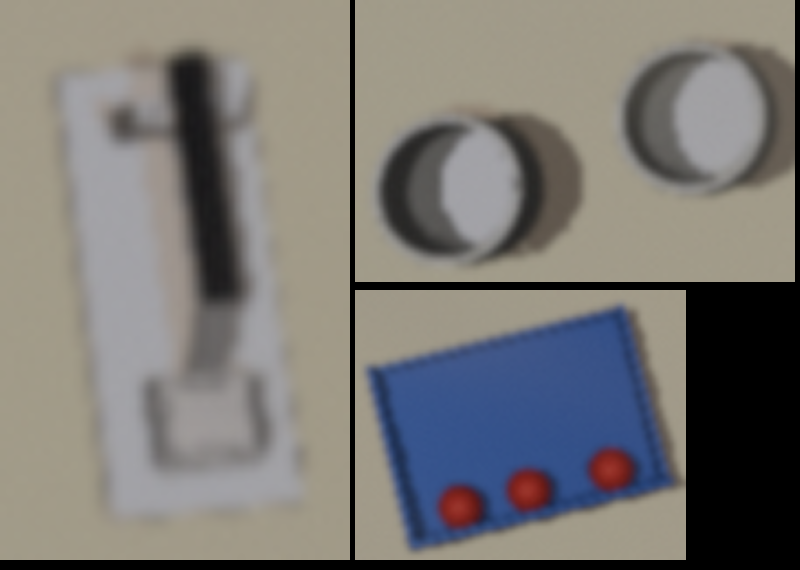

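The crop confirms the black-handled scoop on its white rest. The handle runs from (190,55) to (222,298), the plate corners are (58,72), (248,58), (300,498) and (112,515), the bowl rims are centred at (450,188) and (694,118), and the three balls sit along the lower wall of the tray.

```bash
python3 - <<'E'
from h import *
t=cam("top"); s=cam("scene")
r=lambda p:(360+p[0]/7-.43,185+p[1]/7-.43)
pl=np.array([at(t,r(p),.008) for p in[(58,72),(248,58),(300,498),(112,515)]])
print("plate",pl.round(3).tolist(),pl.mean(0).round(4),np.linalg.norm(pl-np.roll(pl,1,0),axis=1).round(3))
ax=(pl[0]+pl[1]-pl[2]-pl[3]);ax/=np.linalg.norm(ax);print("rest yaw",np.degrees(np.arctan2(ax[1],ax[0])))
ha,hb=at(t,r((188,55)),.07),at(t,r((222,298)),.07)
h=(ha-hb);print("handle",ha,hb,np.linalg.norm(h),np.degrees(np.arctan2(h[1],h[0])))
b=[at(t,(106+(x-355)/4.4-.4,208+y/4.4-.4),.068) for x,y in[(450,188),(694,118)]];print("bowls",b)
T=[(300.6,219.4),(277.9,225.2),(258.9,229.8)];S=[(213.6,213.4),(228.7,196.5),(241,183.3)]
for p,q in zip(T,S): print("ball",at(t,p,.03).round(4),at(s,q,.03).round(4),tri([t,s],[p,q]).round(4))
# overlay
A=np.linspace(0,2*np.pi,40)
def draw(c):
    k=3;im=cv2.resize(c["img"][:,:,::-1],None,fx=k,fy=k,interpolation=cv2.INTER_CUBIC)
    def pol(P,cl): cv2.polylines(im,[((proj(c,P)+.5)*k*8).astype(int).reshape(-1,1,2)],True,(0,255,0) if cl else (0,0,255),1,cv2.LINE_AA,3)
    for q in b: pol([(q[0]+.048*np.cos(a),q[1]+.048*np.sin(a),.068) for a in A],1); pol([(q[0]+.042*np.cos(a),q[1]+.042*np.sin(a),.068) for a in A],0)
    cc=np.array([.5512,-.047]);w=np.radians(-76.0+90)
    R=np.array([[np.cos(w),-np.sin(w)],[np.sin(w),np.cos(w)]])
    pol([(*(cc+R@np.array(v)),z) for v,z in[((-.075,-.106),.054),((-.075,.106),.054),((.075,.106),.025),((.075,-.106),.025)]],1)
    pol([(*q,.008) for q in pl],0)
    n=np.array([-h[1],h[0]])/np.linalg.norm(h)*.007
    pol([(*q,.07) for q in(ha+n,ha-n,hb-n,hb+n)],1)
    return im
a=draw(t)[165*3:275*3,105*3:410*3]; a=cv2.resize(a,(800,int(800*a.shape[0]/a.shape[1])))
s_=draw(s); e=s_[225*3:310*3,95*3:175*3]; f=s_[85*3:255*3,190*3:345*3]
cv2.imwrite("pics/o1.png",a); g=np.zeros((600,800,3),np.uint8); e=cv2.resize(e,(330,350)); f=cv2.resize(f,(460,505)); g[:350,:330]=e; g[:505,335:795]=f
cv2.imwrite("pics/o2.png",g)
E
```

```text
plate [[0.589, -0.317], [0.594, -0.396], [0.413, -0.409], [0.407, -0.332]] [ 0.5008 -0.3636] [0.183 0.079 0.182 0.077]
rest yaw 4.314123295525449
handle [ 0.58796168 -0.35567628] [ 0.49142341 -0.36468349] 0.09695755669154468 5.330378999911452
bowls [array([0.43581341, 0.36442312]), array([0.47807528, 0.21110348])]
ball [ 0.5187 -0.1185] [ 0.5164 -0.1178] [ 0.5183 -0.1185  0.033 ]
ball [ 0.503  -0.0536] [ 0.5005 -0.0523] [ 0.5027 -0.0536  0.0336]
ball [0.4905 0.0005] [0.4885 0.0026] [0.4905 0.0007 0.0336]
```

View pics/o1.png

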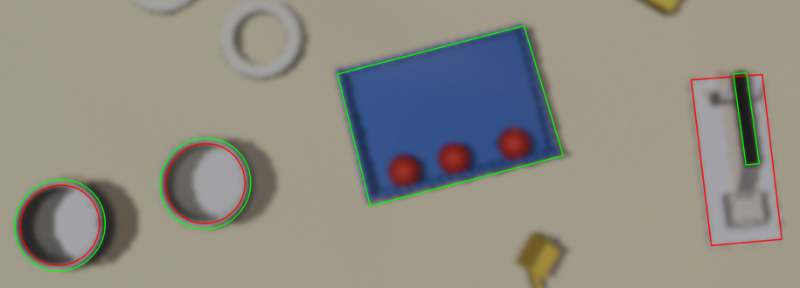

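View pics/o2.png

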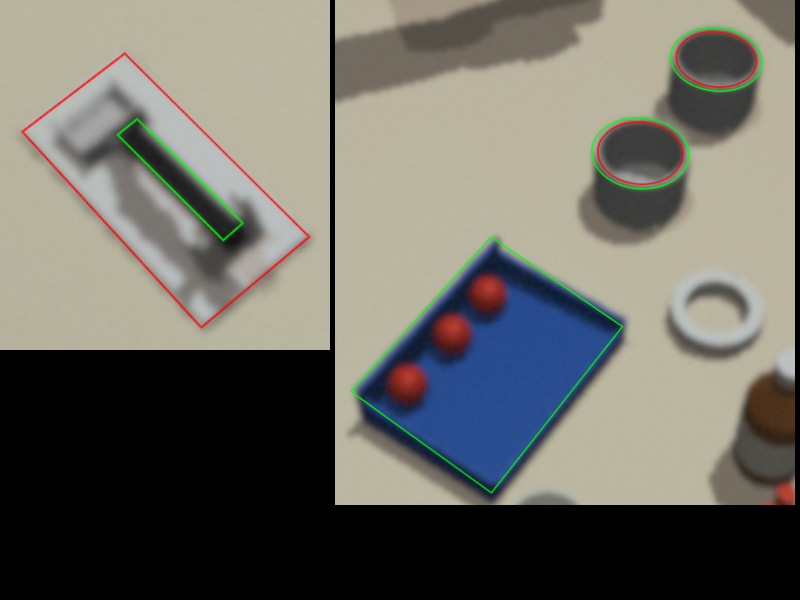

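```bash
cat >> h.py <<'E'
def plan(*targets):
    """targets: (x,y,z of TCP, scoop yaw deg); prints scaled row values from the present pose"""
    o=robot.get_obs(); R=cv2.Rodrigues(np.array(o["eef_rot"]))[0]; p=np.array(o["tcp_pos"])
    yaw=np.degrees(np.arctan2(-R[1,0],-R[0,0]))
    print("t",round(o["time_s"],2),"p",p.round(4),"yaw",yaw.round(2),"tilt",np.degrees(np.arccos(-R[2,2])).round(2),"w",round(o["gripper_width"],4),"F",np.round(o["contact_force"],1),"g",round(o["grasp_force"],1))
    for q in targets:
        d=R.T@(np.array(q[:3])-p)/.75; print(d.round(4),round(-((q[3]-yaw+180)%360-180)/60,4), "mm",round(np.linalg.norm(d)*750))
def grip_for_seat(x,y,z,yaw):  # TCP for a wanted seat position, scoop level
    a=np.radians(yaw); return (x+.085*np.cos(a),y+.085*np.sin(a),z+.032+.006,yaw)
E
python3 - <<'E'
from h import *
plan((.46,.1,.2,4.7),(.5247,-.3614,.15,4.7),(.5247,-.3614,.066,4.7))
E
```

```text
t 0.3 p [0.173  0.5481 0.2281] yaw -17.52 tilt 0.04 w 0.0855 F [-0.3  0.3 -0.8] g 0.0
[-0.5448 -0.4546  0.0377] -0.3703 mm 533
[-0.8122 -1.0153  0.1047] -0.3703 mm 978
[-0.8122 -1.0152  0.2167] -0.3703 mm 989
```

Emit:
{"fn": "jog_arm", "kwargs": {"series": [[[0, -0.54, -0.45, 0.04, -0.37], [0, -0.54, -0.45, 0.04, -0.37], [0, -0.54, -0.45, 0.04, -0.37], [0, -0.54, -0.45, 0.04, -0.37], [0, -0.54, -0.45, 0.04, -0.37], [0, -0.54, -0.45, 0.04, -0.37], [0, -0.54, -0.45, 0.04, -0.37], [0, -0.54, -0.45, 0.04, -0.37], [0, -0.54, -0.45, 0.04, -0.37], [0, -0.54, -0.45, 0.04, -0.37], [0, -0.54, -0.45, 0.04, -0.37], [0, -0.54, -0.45, 0.04, -0.37], [0, -0.8, -0.98, 0.1, -0.37], [0, -0.8, -0.98, 0.1, -0.37], [0, -0.8, -0.98, 0.1, -0.37], [0, -0.8, -0.98, 0.1, -0.37], [0, -0.8, -0.98, 0.1, -0.37], [0, -0.8, -0.98, 0.1, -0.37], [0, -0.8, -0.98, 0.1, -0.37], [0, -0.8, -0.98, 0.1, -0.37]]]}}

```text
time_s: 1.97
tcp_pos: [0.4984, -0.1948, 0.1674]
eef_rot: [-0.128, 3.139, 0.0]
contact_force: [1.3, 0.4, -0.0]
gripper_width: 0.0855
grasp_force: 0.0
```

```bash
python3 - <<'E'
from h import *
plan((.5247,-.3614,.12,4.7),(.5247,-.3614,.066,4.7))
E
```

```text
t 1.97 p [ 0.4984 -0.1948  0.1674] yaw 4.65 tilt 0.02 w 0.0855 F [ 1.3  0.4 -0. ] g 0.0
[-0.0169 -0.2242  0.0632] -0.0008 mm 175
[-0.0169 -0.2242  0.1352] -0.0008 mm 197
```

Emit:
{"fn": "jog_arm", "kwargs": {"series": [[[0, -0.017, -0.224, 0.06, 0], [0, -0.017, -0.224, 0.06, 0], [0, -0.017, -0.224, 0.06, 0], [0, -0.017, -0.224, 0.06, 0], [0, -0.017, -0.224, 0.06, 0], [0, -0.017, -0.224, 0.06, 0], [0, -0.017, -0.224, 0.06, 0]]]}}

```text
time_s: 2.55
tcp_pos: [0.5244, -0.3586, 0.122]
eef_rot: [0.127, -3.138, -0.002]
contact_force: [-0.7, 0.4, 0.2]
gripper_width: 0.0856
grasp_force: 0.0
```

```bash
python3 - <<'E'
from h import *
plan((.5247,-.3614,.066,4.7))
t=cam("top");s=cam("scene")
P=[[.5247,-.3614,.07]]
a=cv2.resize(t["img"][170:275,340:440,::-1],(380,400),interpolation=cv2.INTER_CUBIC)
b=cv2.resize(s["img"][200:310,80:190,::-1],(400,400),interpolation=cv2.INTER_CUBIC)
for im,c,x0,y0,k in((a,t,340,170,3.8),(b,s,80,200,3.636)):
    u=proj(c,P)[0]; cv2.circle(im,(int((u[0]+.5-x0)*k),int((u[1]+.5-y0)*k)),3,(0,255,0),-1)
cv2.imwrite("pics/g1.png",np.hstack([a,b]))
E
```

```text
t 2.55 p [ 0.5244 -0.3586  0.122 ] yaw 4.64 tilt 0.1 w 0.0856 F [-0.7  0.4  0.2] g 0.0
[-0.0001 -0.0038  0.0747] -0.001 mm 56
```

View pics/g1.png

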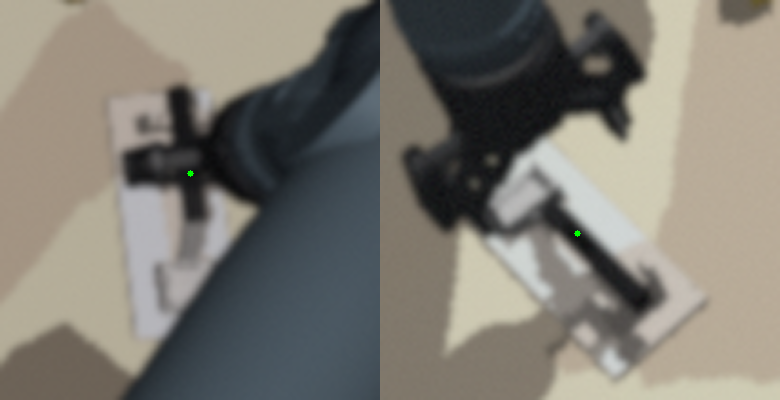

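The marked grip point sits on the black handle, at (190,173) in the left crop and (577,233) in the right, and the open jaws straddle it. I'll go down and close.

Emit:
{"fn": "jog_arm", "kwargs": {"series": [[[0, 0, -0.003, 0.03, 0], [0, 0, -0.003, 0.06, 0], [0, 0, -0.003, 0.0745, 0], [0, 0, -0.003, 0.0745, 0], [1, 0, -0.003, 0.0745, 0], [1, 0, -0.003, 0.0745, 0], [1, 0, -0.003, 0.0745, 0], [1, 0, -0.003, 0.0745, 0], [1, 0, -0.003, 0.0745, 0], [1, 0, -0.003, 0.0745, 0], [1, 0, -0.003, 0.0745, 0], [1, 0, -0.003, 0.0745, 0]]]}}

```text
time_s: 3.65
tcp_pos: [0.5254, -0.3616, 0.0672]
eef_rot: [-0.128, 3.138, -0.001]
contact_force: [-0.4, -1.0, 2.6]
gripper_width: 0.0002
grasp_force: 1.5
```

```bash
python3 - <<'E'
from h import *
plan((.5247,-.3614,.066,4.7))
E
```

```text
t 3.65 p [ 0.5254 -0.3616  0.0672] yaw 4.67 tilt 0.06 w 0.0002 F [-0.4 -1.   2.6] g 1.5
[0.0009 0.0003 0.0016] -0.0005 mm 1
```

```bash
python3 - <<'E'
from h import *
t=cam("top");s=cam("scene")
a=cv2.resize(t["img"][170:275,340:440,::-1],(380,400),interpolation=cv2.INTER_CUBIC)
b=cv2.resize(s["img"][210:300,90:180,::-1],(400,400),interpolation=cv2.INTER_CUBIC)
cv2.imwrite("pics/g2.png",np.hstack([a,b]))
E
```

```text
(no output)
```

View pics/g2.png

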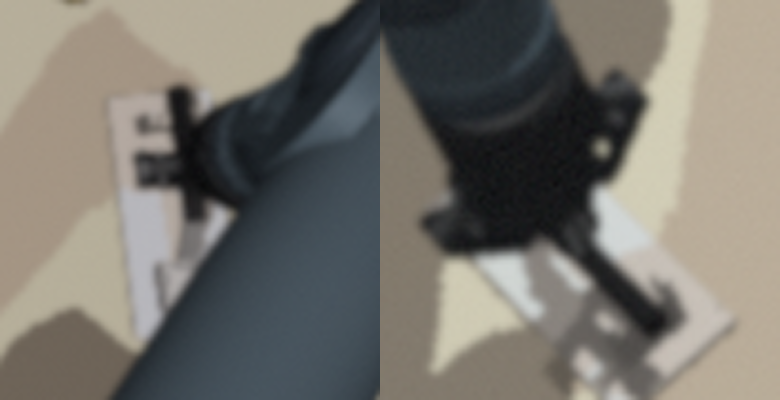

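The handle lies as before, with its tail at about (660,325) in the right crop and the fingers around the bar, but the width reads almost 0, so the grasp is doubtful. I'll compare the tail's position with the first picture numerically.

```bash
cat >> h.py <<'E'
def shift(c,ref,P,h=9,m=14):
    """pixel motion of the patch round world point P, from reference image to c"""
    u=proj(c,[P])[0].round().astype(int); f=lambda I,k:I[u[1]-k:u[1]+k+1,u[0]-k:u[0]+k+1]
    r=cv2.matchTemplate(f(np.ascontiguousarray(c["img"]),h+m),f(ref,h),cv2.TM_CCOEFF_NORMED); _,v,_,l=cv2.minMaxLoc(r)
    return (l[0]-m,l[1]-m,round(v,2))
E
python3 - <<'E'
from h import *
g=lambda n:np.ascontiguousarray(cv2.resize(cv2.imread(f"pics/{n}0.png"),(512,384),interpolation=cv2.INTER_AREA)[:,:,::-1])
tail=(.5865,-.356,.065); ear=(.57,-.34,.055)
for n in("top","scene"):
    c=cam(n); r=g(n); np.save(f"ref_{n}.npy",r); print(n,"tail",shift(c,r,tail,7),"bigger",shift(c,r,tail,12))
o=robot.get_obs(); print(o["gripper_width"],o["grasp_force"],o["joints"].round(3))
# where do the TCP and the tips project, in scene
E
```

```text
top tail (0, 0, 0.98) bigger (0, 0, 0.8)
scene tail (0, 0, 0.99) bigger (0, 0, 0.97)
3.514801421219304e-05 2.194890081882477 [-0.702  0.587 -0.009  0.973  0.    -0.784]
```

Emit:
{"fn": "jog_arm", "kwargs": {"series": [[[1, 0, 0, -0.01, 0], [1, 0, 0, -0.02, 0], [1, 0, 0, -0.04, 0], [1, 0, 0, -0.04, 0], [1, 0, 0, -0.04, 0]]]}}

```text
time_s: 4.27
tcp_pos: [0.5258, -0.3619, 0.0977]
eef_rot: [-0.128, 3.137, -0.002]
contact_force: [-0.5, -0.5, -0.3]
gripper_width: -0.0002
grasp_force: 0.0
```

```bash
python3 - <<'E'
from h import *
tail=(.5865,-.356,.065)
plan()
for n in("top","scene"):
    c=cam(n); r=np.load(f"ref_{n}.npy"); print(n,"tail",shift(c,r,tail,7),"bigger",shift(c,r,tail,12), "exp if lifted 30",(proj(c,[(.5865,-.356,.095)])-proj(c,[tail])).round(1))
E
```

```text
t 4.27 p [ 0.5258 -0.3619  0.0977] yaw 4.68 tilt 0.13 w -0.0002 F [-0.5 -0.5 -0.3] g 0.0
top tail (0, 0, 0.99) bigger (0, -1, 0.8) exp if lifted 30 [[ 2.7 -1.4]]
scene tail (0, 0, 0.99) bigger (0, 0, 0.98) exp if lifted 30 [[-2.6 -5.5]]
```

Not gripped: the tail did not move on the lift, so the jaws shut without the bar. I'll check with one annotated crop where the fingertips really are.

```bash
python3 - <<'E'
from h import *
s=cam("scene");t=cam("top")
p=robot.get_obs()["tcp_pos"]
def crop(c,w,k):
    u=proj(c,[p])[0]; x0,y0=int(u[0])-w,int(u[1])-w
    im=cv2.resize(c["img"][y0:y0+2*w,x0:x0+2*w,::-1],None,fx=k,fy=k,interpolation=cv2.INTER_CUBIC)
    for z,col in((0,(0,255,0)),(-.025,(0,0,255))):
        v=proj(c,[p+[0,0,z]])[0]; cv2.circle(im,(int((v[0]+.5-x0)*k),int((v[1]+.5-y0)*k)),2,col,-1)
    return np.clip(im.astype(float)*1.6,0,255).astype(np.uint8)
cv2.imwrite("pics/g3.png",np.hstack([crop(s,36,7)[:, :],crop(t,25,10)[:504,:290]]))
E
```

```text
Traceback (most recent call last):
ValueError: all the input array dimensions except for the concatenation axis must match exactly, but along dimension 0, the array at index 0 has size 504 and the array at index 1 has size 500
```

```bash
python3 - <<'E'
from h import *
s=cam("scene")
p=robot.get_obs()["tcp_pos"]
c=s;w=36;k=16
u=proj(c,[p])[0]; x0,y0=int(u[0])-25,int(u[1])-18
im=cv2.resize(c["img"][y0:y0+37,x0:x0+50,::-1],None,fx=k,fy=k,interpolation=cv2.INTER_CUBIC)
for z,col in((0,(0,255,0)),(-.025,(0,0,255))):
    v=proj(c,[p+[0,0,z]])[0]; cv2.circle(im,(int((v[0]+.5-x0)*k),int((v[1]+.5-y0)*k)),3,col,-1)
cv2.imwrite("pics/g3.png",np.clip(im.astype(float)*1.8,0,255).astype(np.uint8))
E
```

```text
(no output)
```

View pics/g3.png

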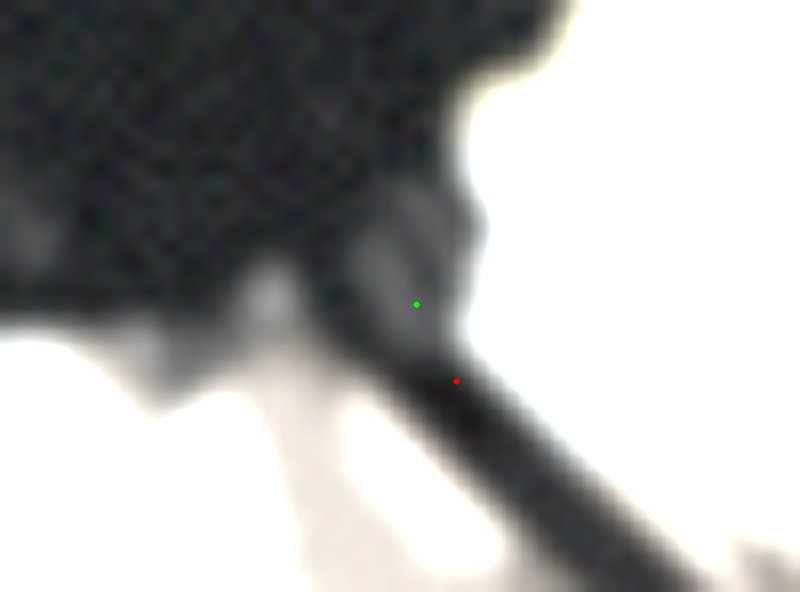

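The closed fingertips end right at the bar, at about (425,350), so the jaws were centred on the handle and probably too high. I'll reopen, go about 9 mm lower and watch the closing.

Emit:
{"fn": "jog_arm", "kwargs": {"series": [[[0, 0, 0, 0, 0], [0, 0, 0, 0, 0], [0, 0, 0, 0, 0], [0, 0, 0, 0, 0], [0, 0, 0, 0, 0], [0, 0, 0, 0, 0], [0, 0, 0, 0.02, 0], [0, 0, 0, 0.04, 0], [0, 0, 0, 0.053, 0], [0, 0, 0, 0.053, 0], [0, 0, 0, 0.053, 0]]]}}

```text
time_s: 5.43
tcp_pos: [0.5245, -0.3608, 0.0563]
eef_rot: [0.128, -3.138, -0.002]
contact_force: [0.1, 0.0, 0.6]
gripper_width: 0.0854
grasp_force: 0.0
```

Emit:
{"fn": "jog_arm", "kwargs": {"series": [[[0.5, 0, 0, 0, 0], [0.5, 0, 0, 0, 0], [0.5, 0, 0, 0, 0], [0.5, 0, 0, 0, 0], [0.5, 0, 0, 0, 0]]]}}

```text
time_s: 5.85
tcp_pos: [0.5253, -0.3615, 0.0574]
eef_rot: [-0.128, 3.138, -0.001]
contact_force: [0.6, -0.4, 0.1]
gripper_width: 0.043
grasp_force: 0.0
```

Emit:
{"fn": "jog_arm", "kwargs": {"series": [[[0.8, 0, 0, 0, 0], [0.8, 0, 0, 0, 0], [0.8, 0, 0, 0, 0], [0.8, 0, 0, 0, 0]]]}}

```text
time_s: 6.18
tcp_pos: [0.525, -0.3613, 0.0569]
eef_rot: [-0.128, 3.139, 0.0]
contact_force: [-0.1, -0.2, -1.9]
gripper_width: 0.0176
grasp_force: 0.0
```

Emit:
{"fn": "jog_arm", "kwargs": {"series": [[[1, 0, 0, 0, 0], [1, 0, 0, 0, 0]]]}}

```text
time_s: 6.35
tcp_pos: [0.5251, -0.3614, 0.0571]
eef_rot: [-0.128, 3.139, -0.0]
contact_force: [-0.2, 0.8, 0.6]
gripper_width: 0.0119
grasp_force: 60.1
```

Emit:
{"fn": "jog_arm", "kwargs": {"series": [[[1, 0, 0, 0, 0], [1, 0, 0, 0, 0], [1, 0, 0, 0, 0]]]}}

```text
time_s: 6.6
tcp_pos: [0.5251, -0.3614, 0.057]
eef_rot: [-0.128, 3.139, -0.0]
contact_force: [0.0, -0.4, 1.1]
gripper_width: 0.0123
grasp_force: 60.2
```

Emit:
{"fn": "jog_arm", "kwargs": {"series": [[[0.6, 0, 0, 0, 0], [0.6, 0, 0, 0, 0], [0.6, 0, 0, 0.006, 0], [0.6, 0, 0, 0.012, 0], [0.6, 0, 0, 0.012, 0], [1, 0, 0, 0.012, 0], [1, 0, 0, 0.012, 0], [1, 0, 0, 0.012, 0], [1, 0, 0, 0.012, 0], [1, 0, 0, 0.012, 0], [1, 0, 0, 0.012, 0]]]}}

```text
time_s: 7.52
tcp_pos: [0.525, -0.3612, 0.0478]
eef_rot: [0.128, -3.139, -0.0]
contact_force: [0.3, -0.0, -1.2]
gripper_width: 0.0127
grasp_force: 59.7
```

```bash
python3 - <<'E'
from h import *
plan()
tail=(.5865,-.356,.065)
for n in("top","scene"):
    c=cam(n); r=np.load(f"ref_{n}.npy"); print(n,"tail",shift(c,r,tail,7))
E
```

```text
t 7.52 p [ 0.525  -0.3612  0.0478] yaw 4.68 tilt 0.01 w 0.0127 F [ 0.3 -0.  -1.2] g 59.7
top tail (0, -1, 0.98)
scene tail (0, 0, 0.99)
```

```bash
sed -i 's/z+.032+.006/z+.0198/' h.py; python3 - <<'E'
from h import *
g=grip_for_seat(.5352,.0118,.0357,13.6); print(g)
plan((.525,-.3612,.12,4.7),(g[0],g[1],.12,13.6))
E
```

```text
(np.float64(0.6178166850491764), np.float64(0.031787079613720154), 0.05550000000000001, 13.6)
t 7.62 p [ 0.525  -0.3612  0.0479] yaw 4.68 tilt 0.01 w 0.0127 F [ 0.7 -0.5 -1.3] g 59.7
[ 0.      0.0001 -0.0962] -0.0003 mm 72
[-0.1661  0.5122 -0.0961] -0.1487 mm 410
```

Emit:
{"fn": "jog_arm", "kwargs": {"series": [[[1, 0, 0, -0.01, 0], [1, 0, 0, -0.03, 0], [1, 0, 0, -0.06, 0], [1, 0, 0, -0.09, 0], [1, 0, 0.01, -0.096, 0], [1, -0.01, 0.05, -0.096, -0.01], [1, -0.03, 0.1, -0.096, -0.03], [1, -0.05, 0.15, -0.096, -0.05], [1, -0.07, 0.2, -0.096, -0.06], [1, -0.09, 0.25, -0.096, -0.08], [1, -0.1, 0.3, -0.096, -0.1], [1, -0.12, 0.35, -0.096, -0.12], [1, -0.13, 0.4, -0.096, -0.13], [1, -0.15, 0.45, -0.096, -0.149], [1, -0.16, 0.49, -0.096, -0.149], [1, -0.166, 0.512, -0.096, -0.149], [1, -0.166, 0.512, -0.096, -0.149], [1, -0.166, 0.512, -0.096, -0.149]]]}}

```text
time_s: 9.12
tcp_pos: [0.6173, 0.0329, 0.1194]
eef_rot: [0.376, -3.118, 0.0]
contact_force: [0.4, -0.1, -1.0]
gripper_width: 0.0127
grasp_force: 59.7
```

```bash
python3 - <<'E'
from h import *
g=grip_for_seat(.5352,.0118,.0357,13.6)
plan((g[0],g[1],.065,13.6),(g[0],g[1],.0555,13.6))
o=robot.get_obs(); p=np.array(o["tcp_pos"]); a=np.radians(13.6); ux=np.array([np.cos(a),np.sin(a)]);uy=np.array([-ux[1],ux[0]])
t=cam("top");s=cam("scene")
def pt(x,y,z): return (*(p[:2]+ux*x+uy*y),p[2]-.0198-.02+z)  # x from grip, z from underside
box=lambda x0,x1,w,z:[pt(x0,-w,z),pt(x0,w,z),pt(x1,w,z),pt(x1,-w,z)]
ims=[]
for c,k in((t,8),(s,8)):
    u=proj(c,[pt(-.06,0,.02)])[0]; x0,y0=int(u[0])-25,int(u[1])-35
    im=cv2.resize(c["img"][y0:y0+70,x0:x0+50,::-1],None,fx=k,fy=k,interpolation=cv2.INTER_CUBIC)
    for P in(box(-.101,-.063,.0225,.02),box(-.101,-.063,.0225,0.),box(-.035,.065,.007,.062)):
        cv2.polylines(im,[((proj(c,P)+.5-[x0,y0])*k).astype(int).reshape(-1,1,2)],True,(0,255,0),1)
    ims.append(im)
cv2.imwrite("pics/s1.png",np.hstack(ims))
E
```

```text
t 9.12 p [0.6173 0.0329 0.1194] yaw 13.76 tilt 0.04 w 0.0127 F [ 0.4 -0.1 -1. ] g 59.7
[-0.0004 -0.0016  0.0725] 0.0026 mm 54
[-0.0004 -0.0016  0.0852] 0.0026 mm 64
```

View pics/s1.png

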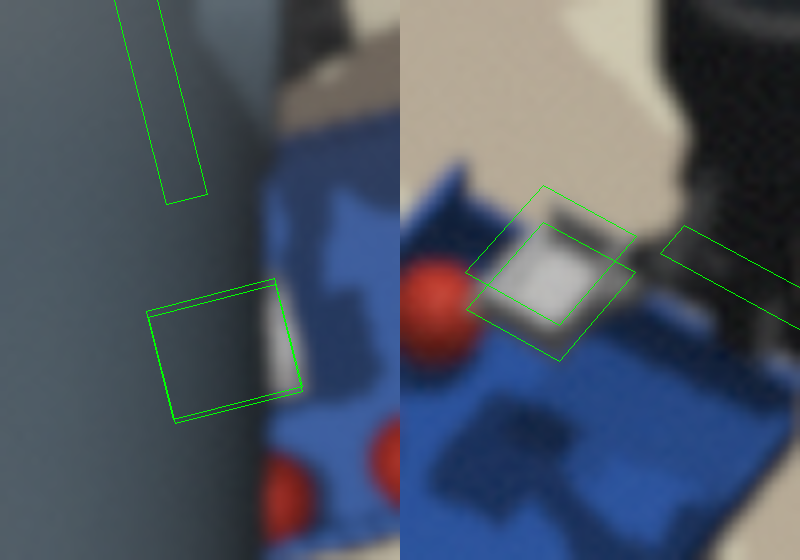

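The scoop is held as modelled: the projected outline fits the pocket at (550,275) in the scene crop and its right edge at (290,340) in the top crop. I'll go down in front of the ball.

Emit:
{"fn": "jog_arm", "kwargs": {"series": [[[1, 0, -0.001, 0.02, 0.002], [1, 0, -0.001, 0.045, 0.002], [1, 0, -0.0015, 0.07, 0.002], [1, 0, -0.0015, 0.08, 0.002], [1, 0, -0.0015, 0.084, 0.002], [1, 0, -0.0015, 0.084, 0.002], [1, 0, -0.0015, 0.084, 0.002]]]}}

```text
time_s: 9.8
tcp_pos: [0.6186, 0.0299, 0.0578]
eef_rot: [-0.368, 3.119, -0.0]
contact_force: [0.1, -0.2, -0.7]
gripper_width: 0.0129
grasp_force: 59.7
```

```bash
python3 - <<'E'
from h import *
S=lambda d,z:grip_for_seat(.4905+.972*d,.001+.2351*d,z,13.6)
plan(S(.046,.0357),S(.032,.0347),S(.002,.0326),S(.007,.035),S(.007,.11))
s=cam("scene"); print(reds(s)[:3])
E
```

```text
t 9.8 p [0.6186 0.0299 0.0578] yaw 13.45 tilt 0.06 w 0.0129 F [ 0.1 -0.2 -0.7] g 59.7
[0.0004 0.0027 0.003 ] -0.0025 mm 3
[0.0191 0.0026 0.0043] -0.0025 mm 15
[0.0591 0.0025 0.0071] -0.0025 mm 45
[0.0524 0.0025 0.0039] -0.0025 mm 39
[ 0.0523  0.0025 -0.0961] -0.0025 mm 82
[([240.9, 183.3], 109), ([228.8, 196.5], 111), ([213.4, 213.8], 105)]
```

```bash
python3 - <<'E'
from h import *
S=lambda d,z:grip_for_seat(.4905+.972*d,.001+.2351*d,z,13.6)
for i in range(3): plan(); cam("scene")
plan(S(.046,.0357),S(.032,.0347),S(.002,.0326),S(.007,.035),S(.007,.11))
E
```

```text
t 9.85 p [0.619  0.0301 0.0581] yaw 13.47 tilt 0.12 w 0.0127 F [ 0.2  0.  -1.1] g 59.7
t 9.9 p [0.6191 0.0303 0.0582] yaw 13.48 tilt 0.14 w 0.0128 F [-0.   0.9 -1.5] g 59.7
t 9.95 p [0.6191 0.0304 0.0582] yaw 13.49 tilt 0.14 w 0.0128 F [-0.2 -0.4 -1.7] g 59.7
t 10.0 p [0.619  0.0304 0.0581] yaw 13.5 tilt 0.12 w 0.0124 F [-0.1 -0.2 -1. ] g 59.7
[0.0011 0.0021 0.0034] -0.0017 mm 3
[0.0198 0.0021 0.0047] -0.0017 mm 15
[0.0598 0.002  0.0074] -0.0017 mm 45
[0.0531 0.0021 0.0042] -0.0017 mm 40
[ 0.0529  0.002  -0.0958] -0.0017 mm 82
```

Emit:
{"fn": "jog_arm", "kwargs": {"series": [[[1, 0.002, 0.002, 0.003, -0.002], [1, 0.006, 0.002, 0.0036, -0.002], [1, 0.012, 0.002, 0.0041, -0.002], [1, 0.018, 0.002, 0.0046, -0.002], [1, 0.024, 0.002, 0.005, -0.002], [1, 0.03, 0.002, 0.0054, -0.002], [1, 0.034, 0.002, 0.0057, -0.002], [1, 0.038, 0.002, 0.006, -0.002], [1, 0.042, 0.002, 0.0062, -0.002], [1, 0.046, 0.002, 0.0065, -0.002]]]}}

```text
time_s: 10.83
tcp_pos: [0.584, 0.0238, 0.0522]
eef_rot: [-0.372, 3.119, -0.0]
contact_force: [1.7, -0.6, 3.1]
gripper_width: 0.0127
grasp_force: 60.1
```

```bash
python3 - <<'E'
from h import *
S=lambda d,z:grip_for_seat(.4905+.972*d,.001+.2351*d,z,13.6)
plan(S(.002,.0326),S(.007,.035),S(.007,.11))
s=cam("scene"); t=cam("top"); print(reds(s)[:3],reds(t)[-3:])
E
```

```text
t 10.83 p [0.584  0.0238 0.0522] yaw 13.62 tilt 0.02 w 0.0127 F [ 1.7 -0.6  3.1] g 60.1
[ 0.0124 -0.0002 -0.0002] 0.0003 mm 9
[ 0.0057 -0.0002 -0.0034] 0.0003 mm 5
[ 0.0057 -0.0002 -0.1034] 0.0003 mm 78
[([240.7, 181.6], 108), ([228.7, 196.5], 114), ([213.6, 213.8], 105)] [([251.1, 92.1], 80), ([300.7, 219.4], 84), ([277.9, 225.2], 89)]
```

Emit:
{"fn": "jog_arm", "kwargs": {"series": [[[1, 0.003, 0, -0.0005, 0], [1, 0.006, 0, -0.0005, 0], [1, 0.009, 0, -0.0004, 0], [1, 0.012, 0, -0.0003, 0], [1, 0.012, 0, -0.0003, 0], [1, 0.012, 0, -0.0003, 0]]]}}

```text
time_s: 11.43
tcp_pos: [0.5744, 0.0218, 0.0517]
eef_rot: [0.372, -3.118, -0.0]
contact_force: [-0.3, 0.4, -1.1]
gripper_width: 0.0127
grasp_force: 59.7
```

```bash
python3 - <<'E'
from h import *
S=lambda d,z:grip_for_seat(.4905+.972*d,.001+.2351*d,z,13.6)
plan(S(.002,.0326),S(.007,.035),S(.007,.11))
s=cam("scene"); print(reds(s)[:3])
p=robot.get_obs()["tcp_pos"];a=np.radians(13.6); print(proj(s,[(p[0]-.085*np.cos(a),p[1]-.085*np.sin(a),p[2]-.0198),(.4905,.001,.0285)]))
E
```

```text
t 11.43 p [0.5744 0.0218 0.0517] yaw 13.62 tilt 0.1 w 0.0127 F [-0.3  0.4 -1.1] g 59.7
[-0.0007 -0.0007 -0.0009] 0.0003 mm 1
[-0.0074 -0.0007 -0.0041] 0.0003 mm 6
[-0.0072 -0.0006 -0.1041] 0.0003 mm 78
[([241.7, 182.4], 101), ([228.7, 196.5], 114), ([213.5, 213.9], 108)]
[[241.59798486 183.77760916]
 [241.04672252 184.34919571]]
```

Emit:
{"fn": "jog_arm", "kwargs": {"series": [[[1, -0.001, 0, -0.002, 0], [1, -0.002, 0, -0.008, 0], [1, -0.004, 0, -0.016, 0], [1, -0.006, 0, -0.026, 0], [1, -0.007, 0, -0.038, 0], [1, -0.007, 0, -0.05, 0], [1, -0.007, 0, -0.062, 0], [1, -0.007, 0, -0.074, 0], [1, -0.007, 0, -0.084, 0], [1, -0.007, 0, -0.092, 0], [1, -0.007, 0, -0.098, 0], [1, -0.007, 0, -0.102, 0], [1, -0.007, 0, -0.104, 0], [1, -0.007, 0, -0.104, 0], [1, -0.007, 0, -0.104, 0]]]}}

```text
time_s: 12.73
tcp_pos: [0.5803, 0.0231, 0.1299]
eef_rot: [0.372, -3.119, -0.0]
contact_force: [-0.2, 0.7, -1.4]
gripper_width: 0.0127
grasp_force: 59.6
```

```bash
python3 - <<'E'
from h import *
b=np.array([.478,.211])
S=lambda d,z:grip_for_seat(b[0]+.972*d,b[1]+.2351*d,z,13.6)
plan(S(.085,.11),S(.085,.095),S(.03,.095))
s=cam("scene"); print(reds(s)[:3])
p=robot.get_obs()["tcp_pos"];a=np.radians(13.6); print(proj(s,[(p[0]-.085*np.cos(a),p[1]-.085*np.sin(a),p[2]-.0198)]))
E
```

```text
t 12.73 p [0.5803 0.0231 0.1299] yaw 13.62 tilt 0.04 w 0.0127 F [-0.2  0.7 -1.4] g 59.6
[-1.532e-01  2.756e-01  1.000e-04] 0.0003 mm 236
[-0.1532  0.2756  0.0201] 0.0003 mm 237
[-0.0798  0.2756  0.0202] 0.0003 mm 216
[([243.0, 166.5], 89), ([228.8, 196.7], 116), ([213.6, 213.5], 114)]
[[242.42400777 167.14052655]]
```

Ball 2 sits in the pocket: its blob is at (243.0,166.5) against a predicted seat at (242.4,167.1). The tool cannot pitch, so I'll tip the ball out by running forward and reversing sharply just short of the bowl's centre. First I turn the scoop and carry the ball to the run-up point.

```bash
python3 - <<'E'
from h import *
b=np.array([.478,.211])
S=lambda d,z:grip_for_seat(b[0]+.7071*d,b[1]-.7071*d,z,-45)
plan(S(.145,.115),S(.145,.094))
s=cam("scene");t=cam("top")
print("bottle",at(t,(358/1.5625,190/1.5625),.15),at(s,(539/1.5625,327/1.5625),.15))
E
```

```text
t 12.78 p [0.5802 0.023  0.1298] yaw 13.62 tilt 0.05 w 0.0127 F [ 0.3 -0.5 -1.6] g 59.6
[-0.0863  0.0138 -0.0068] 0.9769 mm 66
[-0.0863  0.0138  0.0212] 0.9769 mm 67
bottle [0.77398451 0.07567836] [0.78225552 0.0802993 ]
```

Emit:
{"fn": "jog_arm", "kwargs": {"series": [[[1, -0.002, 0, -0.001, 0.01], [1, -0.005, 0.001, -0.002, 0.03], [1, -0.009, 0.002, -0.003, 0.06], [1, -0.013, 0.002, -0.004, 0.1], [1, -0.018, 0.003, -0.005, 0.15], [1, -0.023, 0.004, -0.006, 0.21], [1, -0.028, 0.005, -0.007, 0.27], [1, -0.033, 0.006, -0.007, 0.33], [1, -0.038, 0.007, -0.007, 0.39], [1, -0.043, 0.008, -0.007, 0.45], [1, -0.048, 0.009, -0.007, 0.51], [1, -0.053, 0.01, -0.007, 0.57], [1, -0.058, 0.01, -0.007, 0.63], [1, -0.063, 0.011, -0.007, 0.69], [1, -0.068, 0.011, -0.007, 0.75], [1, -0.073, 0.012, -0.007, 0.81], [1, -0.078, 0.012, -0.007, 0.86], [1, -0.082, 0.013, -0.007, 0.91], [1, -0.085, 0.014, -0.007, 0.95], [1, -0.086, 0.014, -0.007, 0.977]]]}}

```text
time_s: 14.55
tcp_pos: [0.6412, 0.0487, 0.1354]
eef_rot: [1.206, 2.901, 0.0]
contact_force: [0.2, 0.3, -1.6]
gripper_width: 0.0124
grasp_force: 59.6
```

Emit:
{"fn": "jog_arm", "kwargs": {"series": [[[1, 0, 0, 0.002, 0], [1, 0, 0, 0.006, 0], [1, 0, 0, 0.012, 0], [1, 0, 0, 0.018, 0], [1, 0, 0, 0.023, 0], [1, 0, 0, 0.026, 0], [1, 0, 0, 0.026, 0], [1, 0, 0, 0.026, 0]]]}}

```text
time_s: 15.22
tcp_pos: [0.6405, 0.0484, 0.1158]
eef_rot: [-1.202, -2.902, 0.0]
contact_force: [-0.1, 0.6, -1.4]
gripper_width: 0.0131
grasp_force: 59.6
```

```bash
python3 - <<'E'
from h import *
b=np.array([.478,.211])
S=lambda d,z:grip_for_seat(b[0]+.7071*d,b[1]-.7071*d,z,-45)
plan(S(.145,.094),S(.02,.094))
s=cam("scene"); print(reds(s)[:3])
p=robot.get_obs()["tcp_pos"];a=np.radians(-45); print(proj(s,[(p[0]-.085*np.cos(a),p[1]-.085*np.sin(a),p[2]-.0198)]))
E
```

```text
t 15.22 p [0.6405 0.0484 0.1158] yaw -45.0 tilt 0.03 w 0.0131 F [-0.1  0.6 -1.4] g 59.6
[-0.0002  0.0001  0.0026] 0.0 mm 2
[1.665e-01 1.000e-04 2.700e-03] 0.0 mm 125
[([228.7, 196.5], 110), ([213.5, 213.7], 107), ([323.6, 272.1], 331)]
[[292.34785235 167.97845899]]
```

```bash
python3 - <<'E'
from h import *
t=cam("top")
h=cv2.cvtColor(t["img"],cv2.COLOR_RGB2HSV); m=(((h[...,0]<8)|(h[...,0]>172))&(h[...,1]>120)&(h[...,2]>40)).astype(np.uint8)
n,_,s,ce=cv2.connectedComponentsWithStats(m); print([(ce[i].round(1).tolist(),int(s[i][4])) for i in range(1,n) if s[i][4]>6 and ce[i][1]>150])
p=robot.get_obs()["tcp_pos"];a=np.radians(-45); print(proj(t,[(p[0]-.085*np.cos(a),p[1]-.085*np.sin(a),p[2]-.0198)]))
E
```

```text
[([300.9, 219.5], 84), ([277.9, 225.2], 89)]
[[218.71654213 195.85844276]]
```

```bash
python3 - <<'E'
from h import *
t=cam("top");s=cam("scene")
print(t["img"][190:203:3,212:227:3].tolist())
print(s["img"][161:176:3,286:300:3].tolist())
for n,c in(("t",t),("s",s)): cv2.imwrite(f"raw_{n}.png",c["img"][:,:,::-1])
E
```

```text
[[[80, 93, 103], [81, 94, 104], [80, 94, 104], [81, 94, 103], [79, 92, 101]], [[80, 93, 103], [80, 94, 103], [80, 94, 103], [81, 94, 104], [80, 92, 102]], [[80, 94, 104], [80, 94, 104], [81, 94, 104], [80, 94, 104], [79, 92, 102]], [[79, 92, 103], [81, 94, 105], [81, 94, 104], [80, 93, 104], [80, 93, 103]], [[81, 94, 104], [81, 94, 105], [81, 94, 105], [80, 93, 104], [78, 92, 102]]]
[[[24, 25, 27], [20, 19, 23], [24, 25, 27], [24, 23, 27], [18, 18, 19]], [[15, 17, 21], [17, 18, 19], [17, 18, 23], [21, 21, 25], [19, 19, 20]], [[22, 23, 23], [29, 27, 28], [21, 20, 23], [17, 19, 20], [20, 19, 23]], [[54, 52, 54], [21, 23, 24], [19, 20, 24], [23, 25, 27], [18, 20, 22]], [[46, 47, 47], [24, 27, 26], [27, 28, 29], [40, 38, 38], [42, 41, 42]]]
```

Both views of the pocket are blocked by the arm and gripper, and the tray shows only two balls. I'll throw.

Emit:
{"fn": "jog_arm", "kwargs": {"series": [[[1, 0.02, 0, 0.002, 0], [1, 0.06, 0, 0.002, 0], [1, 0.111, 0, 0.002, 0], [1, 0.1665, 0, 0.002, 0], [1, 0.111, 0, 0.002, 0], [1, 0.056, 0, 0.002, 0], [1, 0.02, 0, 0.002, 0], [1, 0, 0, 0.002, 0], [1, 0, 0, 0, 0], [1, 0, 0, 0, 0]]]}}

```text
time_s: 16.25
tcp_pos: [0.6414, 0.048, 0.1164]
eef_rot: [1.204, 2.901, 0.001]
contact_force: [-0.3, -0.6, -0.8]
gripper_width: 0.0124
grasp_force: 59.7
```

```bash
cat > look.py <<'E'
from h import *
b={"A":np.array([.4358,.3644]),"B":np.array([.478,.211])}
for n in("top","scene"):
    c=cam(n); cv2.imwrite(f"raw_{n}.png",c["img"][:,:,::-1])
    h=cv2.cvtColor(c["img"],cv2.COLOR_RGB2HSV); m=(((h[...,0]<8)|(h[...,0]>172))&(h[...,1]>110)&(h[...,2]>30)).astype(np.uint8)
    k,_,s,ce=cv2.connectedComponentsWithStats(m)
    print(n,[(ce[i].round(1).tolist(),int(s[i][4])) for i in range(1,k) if s[i][4]>5 and (n=="top" and ce[i][1]>150 or n=="scene" and ce[i][1]<240)],{q:proj(c,[(*b[q],.024)])[0].round(1).tolist() for q in b})
plan()
E
python3 look.py
```

```text
top [([300.9, 219.5], 84), ([277.9, 225.2], 89), ([177.1, 230.3], 87)] {'A': [131.5, 250.5], 'B': [185.3, 235.1]}
scene [([228.6, 196.7], 117), ([213.5, 213.8], 108)] {'A': [316.3, 114.5], 'B': [291.2, 145.8]}
t 16.35 p [0.6403 0.049  0.1162] yaw -44.98 tilt 0.04 w 0.0126 F [ 0.   0.1 -1. ] g 59.7
```

```bash
python3 - <<'E'
from h import *
t=cam("top"); print("ball in world z=.024:",at(t,reds(t)[-1][0],.024),reds(t)[-3:])
S=lambda d,z:grip_for_seat(.5028+.972*d,-.0533+.2351*d,z,13.6)
plan(S(.046,.1),S(.046,.045),S(.046,.0357))
E
```

```text
ball in world z=.024: [ 0.50331922 -0.05381126] [([275.3, 90.0], 95), ([300.8, 219.5], 82), ([277.9, 225.2], 89)]
t 16.4 p [0.64   0.0492 0.1162] yaw -44.96 tilt 0.04 w 0.0126 F [ 1.  -0.7 -0.7] g 59.7
[-0.0582 -0.0769 -0.0049] -0.9759 mm 72
[-0.0583 -0.0769  0.0684] -0.9759 mm 89
[-0.0583 -0.0769  0.0808] -0.9759 mm 94
```

Emit:
{"fn": "jog_arm", "kwargs": {"series": [[[1, 0, 0, -0.02, -0.05], [1, -0.01, -0.01, -0.03, -0.15], [1, -0.02, -0.02, -0.03, -0.25], [1, -0.03, -0.03, -0.03, -0.36], [1, -0.04, -0.04, -0.02, -0.47], [1, -0.05, -0.06, -0.01, -0.58], [1, -0.058, -0.077, 0, -0.69], [1, -0.058, -0.077, 0, -0.8], [1, -0.058, -0.077, 0.01, -0.9], [1, -0.058, -0.077, 0.02, -0.976], [1, -0.058, -0.077, 0.04, -0.976], [1, -0.058, -0.077, 0.06, -0.976], [1, -0.058, -0.077, 0.07, -0.976], [1, -0.058, -0.077, 0.07, -0.976], [1, -0.058, -0.077, 0.07, -0.976]]]}}

```text
time_s: 17.65
tcp_pos: [0.6299, -0.0225, 0.0634]
eef_rot: [0.372, -3.118, -0.001]
contact_force: [0.2, -0.6, -1.0]
gripper_width: 0.013
grasp_force: 59.7
```

```bash
python3 - <<'E'
from h import *
import look
t=cam("top")
S=lambda d,z:grip_for_seat(.5028+.972*d,-.0533+.2351*d,z,13.6)
plan(S(.046,.0357),S(.032,.0347),S(.011,.0332),S(.002,.0326),S(.007,.035),S(.007,.11))
E
```

```text
top [([300.8, 219.4], 90), ([177.4, 229.9], 85)] {'A': [131.5, 250.5], 'B': [185.3, 235.1]}
scene [([299.4, 141.6], 40), ([228.6, 196.7], 116), ([213.5, 213.5], 120)] {'A': [316.3, 114.5], 'B': [291.2, 145.8]}
t 17.75 p [ 0.6312 -0.023   0.0646] yaw 13.58 tilt 0.09 w 0.0127 F [ 0.2  0.2 -1.6] g 59.7
t 17.8 p [ 0.6315 -0.0231  0.0647] yaw 13.58 tilt 0.11 w 0.013 F [ 0.4 -0.8 -1.5] g 59.7
[0.0016 0.0012 0.0123] -0.0004 mm 9
[0.0202 0.0012 0.0136] -0.0004 mm 18
[0.0482 0.0011 0.0155] -0.0004 mm 38
[0.0603 0.0011 0.0163] -0.0004 mm 47
[0.0536 0.0011 0.0131] -0.0004 mm 41
[ 0.0534  0.0011 -0.0869] -0.0004 mm 76
```

```bash
python3 - <<'E'
from h import *
t=cam("top");s=cam("scene")
p=tri([t,s],[(177.4,229.9),(299.4,141.6)]); print("ball",p.round(4),at(t,(177.4,229.9),.024), "off bowl B",(at(t,(177.4,229.9),.024)-[.478,.211]).round(4))
# bowl rim circle from image: bright/dark compare with reference crops
for c,n in((t,"top"),(s,"scene")):
    r=np.load(f"ref_{n}.npy")
    for q in((.478,.211),(.4358,.3644)): print(n,shift(c,r,(*q,.068),22))
E
```

```text
ball [0.492  0.2306 0.0398] [0.49308434 0.23373941] off bowl B [0.0151 0.0227]
top (0, 0, 0.86)
top (0, 0, 1.0)
scene (-14, -2, 0.31)
scene (1, 1, 0.76)
```

Ball 2 lies in bowl B, about 24 mm from its axis, at rest, and bowl B shows no shift. Now for ball 1.

Emit:
{"fn": "jog_arm", "kwargs": {"series": [[[1, 0.0015, 0.001, 0.004, 0], [1, 0.0015, 0.001, 0.008, 0], [1, 0.0015, 0.001, 0.011, 0], [1, 0.004, 0.001, 0.012, 0], [1, 0.009, 0.001, 0.0125, 0], [1, 0.015, 0.001, 0.013, 0], [1, 0.021, 0.001, 0.0134, 0], [1, 0.027, 0.001, 0.0138, 0], [1, 0.032, 0.001, 0.0142, 0], [1, 0.036, 0.001, 0.0145, 0], [1, 0.04, 0.001, 0.0148, 0], [1, 0.044, 0.001, 0.015, 0], [1, 0.047, 0.001, 0.0152, 0], [1, 0.05, 0.001, 0.0153, 0], [1, 0.053, 0.001, 0.0154, 0], [1, 0.056, 0.001, 0.0156, 0], [1, 0.0585, 0.001, 0.0157, 0], [1, 0.0605, 0.001, 0.0158, 0], [1, 0.0605, 0.001, 0.0158, 0], [1, 0.0605, 0.001, 0.0158, 0]]]}}

```text
time_s: 19.57
tcp_pos: [0.5857, -0.0331, 0.0513]
eef_rot: [0.371, -3.118, -0.0]
contact_force: [-0.4, -0.2, 0.7]
gripper_width: 0.0127
grasp_force: 60.0
```

```bash
python3 - <<'E'
from h import *
S=lambda d,z:grip_for_seat(.5028+.972*d,-.0533+.2351*d,z,13.6)
plan(S(.002,.0326),S(.007,.035),S(.007,.11))
s=cam("scene"); print(reds(s)[:3])
p=robot.get_obs()["tcp_pos"];a=np.radians(13.6); print(proj(s,[(p[0]-.085*np.cos(a),p[1]-.085*np.sin(a),p[2]-.0198),(.5028,-.0533,.0285)]))
E
```

```text
t 19.57 p [ 0.5857 -0.0331  0.0513] yaw 13.55 tilt 0.07 w 0.0127 F [-0.4 -0.2  0.7] g 60.0
[-0.0022 -0.0002 -0.0014] -0.0008 mm 2
[-0.0089 -0.0001 -0.0046] -0.0008 mm 8
[-8.800e-03 -1.000e-04 -1.046e-01] -0.0008 mm 79
[([229.1, 195.7], 102), ([213.5, 213.5], 118), ([323.4, 272.4], 329)]
[[229.02808821 196.90401346]
 [228.95970493 197.51713404]]
```

Emit:
{"fn": "jog_arm", "kwargs": {"series": [[[1, -0.001, 0, -0.002, 0], [1, -0.003, 0, -0.008, 0], [1, -0.005, 0, -0.016, 0], [1, -0.007, 0, -0.026, 0], [1, -0.008, 0, -0.038, 0], [1, -0.009, 0, -0.05, 0], [1, -0.009, 0, -0.062, 0], [1, -0.009, 0, -0.074, 0], [1, -0.009, 0, -0.084, 0], [1, -0.009, 0, -0.092, 0], [1, -0.009, 0, -0.098, 0], [1, -0.009, 0, -0.102, 0], [1, -0.009, 0, -0.104, 0], [1, -0.009, 0, -0.104, 0], [1, -0.009, 0, -0.104, 0]]]}}

```text
time_s: 20.87
tcp_pos: [0.5927, -0.0314, 0.1293]
eef_rot: [0.371, -3.119, -0.0]
contact_force: [0.5, 0.3, -1.7]
gripper_width: 0.0126
grasp_force: 59.6
```

```bash
python3 - <<'E'
from h import *
b=np.array([.4358,.3644])
S=lambda d,z:grip_for_seat(b[0]+.7071*d,b[1]-.7071*d,z,-45)
plan(S(.145,.115),S(.145,.094))
s=cam("scene"); print(reds(s)[:3])
p=robot.get_obs()["tcp_pos"];a=np.radians(13.6); print(proj(s,[(p[0]-.085*np.cos(a),p[1]-.085*np.sin(a),p[2]-.0198)]))
E
```

```text
t 20.87 p [ 0.5927 -0.0314  0.1293] yaw 13.56 tilt 0.03 w 0.0126 F [ 0.5  0.3 -1.7] g 59.6
[-0.0804  0.3005 -0.0072] 0.976 mm 233
[-0.0804  0.3005  0.0208] 0.976 mm 234
[([230.8, 180.2], 94), ([213.8, 213.5], 123), ([323.4, 272.4], 328)]
[[229.62845912 180.90811083]]
```

Emit:
{"fn": "jog_arm", "kwargs": {"series": [[[1, -0.001, 0.003, -0.001, 0.01], [1, -0.002, 0.009, -0.002, 0.03], [1, -0.004, 0.018, -0.003, 0.06], [1, -0.008, 0.03, -0.004, 0.1], [1, -0.012, 0.045, -0.005, 0.15], [1, -0.017, 0.062, -0.006, 0.21], [1, -0.022, 0.08, -0.007, 0.27], [1, -0.027, 0.099, -0.007, 0.33], [1, -0.032, 0.118, -0.007, 0.39], [1, -0.037, 0.137, -0.007, 0.45], [1, -0.042, 0.156, -0.007, 0.51], [1, -0.047, 0.175, -0.007, 0.57], [1, -0.052, 0.194, -0.007, 0.63], [1, -0.057, 0.213, -0.007, 0.69], [1, -0.062, 0.232, -0.007, 0.75], [1, -0.067, 0.25, -0.007, 0.81], [1, -0.071, 0.267, -0.007, 0.86], [1, -0.075, 0.282, -0.007, 0.91], [1, -0.078, 0.293, -0.007, 0.95], [1, -0.08, 0.3, -0.007, 0.976]]]}}

```text
time_s: 22.58
tcp_pos: [0.5981, 0.2025, 0.1345]
eef_rot: [-1.204, -2.901, 0.0]
contact_force: [-0.8, -0.6, -1.3]
gripper_width: 0.0127
grasp_force: 59.6
```

Emit:
{"fn": "jog_arm", "kwargs": {"series": [[[1, 0, 0, 0.002, 0], [1, 0, 0, 0.006, 0], [1, 0, 0, 0.012, 0], [1, 0, 0, 0.018, 0], [1, 0, 0, 0.023, 0], [1, 0, 0, 0.026, 0], [1, 0, 0, 0.026, 0], [1, 0, 0, 0.026, 0]]]}}

```text
time_s: 23.25
tcp_pos: [0.5983, 0.2011, 0.1152]
eef_rot: [-1.202, -2.902, 0.0]
contact_force: [0.6, 0.2, -1.9]
gripper_width: 0.0128
grasp_force: 59.6
```

```bash
python3 - <<'E'
from h import *
import look
b=np.array([.4358,.3644])
S=lambda d,z:grip_for_seat(b[0]+.7071*d,b[1]-.7071*d,z,-45)
plan(S(.145,.094),S(.02,.094))
p=robot.get_obs()["tcp_pos"];a=np.radians(-45)
for n in("top","scene"): print(proj(cam(n),[(p[0]-.085*np.cos(a),p[1]-.085*np.sin(a),p[2]-.0198)]))
E
```

```text
top [([300.8, 219.4], 90)] {'A': [131.5, 250.5], 'B': [185.3, 235.1]}
scene [([316.1, 131.6], 9), ([324.1, 133.4], 17), ([299.1, 141.6], 43), ([213.6, 213.4], 124)] {'A': [316.3, 114.5], 'B': [291.2, 145.8]}
t 23.35 p [0.5987 0.2012 0.1157] yaw -45.01 tilt 0.03 w 0.0128 F [ 0.7  0.5 -1.6] g 59.6
t 23.35 p [0.5987 0.2012 0.1157] yaw -45.01 tilt 0.03 w 0.0128 F [ 0.7  0.5 -1.6] g 59.6
[0.0007 0.0002 0.0025] -0.0001 mm 2
[0.1674 0.0002 0.0024] -0.0001 mm 126
[[162.78127767 211.91578953]]
[[320.09333076 132.00473237]]
```

The ball shows on both sides of the gripper at scene (316,132) and (324,133), where the seat projects. Same throw.

Emit:
{"fn": "jog_arm", "kwargs": {"series": [[[1, 0.02, 0, 0.002, 0], [1, 0.06, 0, 0.002, 0], [1, 0.111, 0, 0.002, 0], [1, 0.1665, 0, 0.002, 0], [1, 0.111, 0, 0.002, 0], [1, 0.056, 0, 0.002, 0], [1, 0.02, 0, 0.002, 0], [1, 0, 0, 0.002, 0], [1, 0, 0, 0, 0], [1, 0, 0, 0, 0]]]}}

```text
time_s: 24.28
tcp_pos: [0.5984, 0.2014, 0.1156]
eef_rot: [-1.204, -2.901, -0.001]
contact_force: [-0.8, 0.2, -0.5]
gripper_width: 0.0126
grasp_force: 59.7
```

```bash
python3 - <<'E'
from h import *
import look
t=cam("top"); plan((.5251,-.3614,.13,4.7),(.62,-.05,.13,4.7))
E
```

```text
top [([300.8, 219.4], 90), ([121.3, 256.2], 71)] {'A': [131.5, 250.5], 'B': [185.3, 235.1]}
scene [([314.0, 107.2], 8), ([299.1, 141.6], 43), ([213.7, 213.3], 123)] {'A': [316.3, 114.5], 'B': [291.2, 145.8]}
t 24.38 p [0.5975 0.202  0.1155] yaw -44.97 tilt 0.07 w 0.0129 F [-0.4 -0.2 -2.2] g 59.7
t 24.43 p [0.5974 0.2021 0.1154] yaw -44.95 tilt 0.06 w 0.0124 F [-0.1 -0.  -0.8] g 59.7
[-0.4626 -0.5999 -0.0198] -0.8275 mm 568
[-0.2588 -0.2166 -0.0197] -0.8275 mm 254
```

Emit:
{"fn": "jog_arm", "kwargs": {"series": [[[1, -0.02, -0.02, -0.02, -0.05], [1, -0.06, -0.05, -0.02, -0.12], [1, -0.1, -0.085, -0.02, -0.22], [1, -0.14, -0.12, -0.02, -0.32], [1, -0.18, -0.15, -0.02, -0.42], [1, -0.22, -0.185, -0.02, -0.52], [1, -0.26, -0.22, -0.02, -0.62], [1, -0.285, -0.266, -0.02, -0.72], [1, -0.31, -0.313, -0.02, -0.8], [1, -0.335, -0.36, -0.02, -0.827], [1, -0.36, -0.407, -0.02, -0.827], [1, -0.385, -0.454, -0.02, -0.827], [1, -0.41, -0.5, -0.02, -0.827], [1, -0.435, -0.547, -0.02, -0.827], [1, -0.455, -0.585, -0.02, -0.827], [1, -0.4626, -0.6, -0.02, -0.827], [1, -0.4626, -0.6, -0.02, -0.827], [1, -0.4626, -0.6, -0.02, -0.827]]]}}

```text
time_s: 25.93
tcp_pos: [0.5256, -0.3614, 0.1302]
eef_rot: [-0.126, 3.139, 0.002]
contact_force: [-0.2, 0.7, -1.4]
gripper_width: 0.0126
grasp_force: 59.7
```

```bash
python3 - <<'E'
from h import *
import look
t=cam("top");s=cam("scene"); plan((.5251,-.3614,.07,4.7),(.5251,-.3614,.0485,4.7))
a=cv2.resize(t["img"][205:275,105:210,::-1],(600,400),interpolation=cv2.INTER_CUBIC)
b=cv2.resize(s["img"][90:170,270:340,::-1],(350,400),interpolation=cv2.INTER_CUBIC)
o=np.hstack([cv2.resize(a,(450,300)),b[:300]]) ; cv2.imwrite("pics/fin.png",o)
A=np.linspace(0,2*np.pi,60)
E
```

```text
top [([300.8, 219.4], 90), ([177.5, 229.9], 83), ([123.4, 255.9], 120)] {'A': [131.5, 250.5], 'B': [185.3, 235.1]}
scene [([317.9, 107.3], 79), ([299.0, 141.5], 45), ([213.6, 213.6], 120)] {'A': [316.3, 114.5], 'B': [291.2, 145.8]}
t 26.03 p [ 0.5261 -0.3602  0.1303] yaw 4.73 tilt 0.08 w 0.0127 F [-0.2 -0.6 -1.3] g 59.7
t 26.13 p [ 0.5263 -0.3602  0.1304] yaw 4.76 tilt 0.05 w 0.0123 F [ 0.9 -0.5 -1.1] g 59.7
[ 0.0017 -0.0015  0.0805] 0.001 mm 60
[ 0.0017 -0.0015  0.1092] 0.001 mm 82
```

View pics/fin.png

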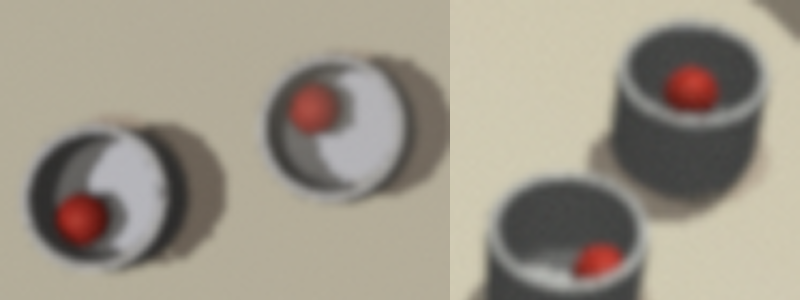

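Each bowl holds one ball: (82,220) and (315,108) in the left crop, both seen inside in the right crop as well. Now I park the scoop.

Emit:
{"fn": "jog_arm", "kwargs": {"series": [[[1, 0.0012, -0.001, 0.015, 0], [1, 0.0012, -0.001, 0.035, 0], [1, 0.0012, -0.001, 0.055, 0], [1, 0.0012, -0.001, 0.075, 0], [1, 0.0012, -0.001, 0.09, 0], [1, 0.0012, -0.001, 0.1, 0], [1, 0.0012, -0.001, 0.105, 0], [1, 0.0012, -0.001, 0.107, 0], [1, 0.0012, -0.001, 0.107, 0], [1, 0.0012, -0.001, 0.107, 0]]]}}

```text
time_s: 26.97
tcp_pos: [0.5253, -0.3634, 0.0509]
eef_rot: [-0.127, 3.138, -0.001]
contact_force: [0.1, -0.4, -1.2]
gripper_width: 0.0127
grasp_force: 59.7
```

```bash
python3 - <<'E'
from h import *
for i in range(2):
    plan((.5251,-.3614,.048,4.7))
    for n in("top","scene"):
        c=cam(n); r=np.load(f"ref_{n}.npy"); print(n,"tail",shift(c,r,(.5865,-.356,.065),7))
E
```

```text
t 26.97 p [ 0.5253 -0.3634  0.0509] yaw 4.62 tilt 0.07 w 0.0127 F [ 0.1 -0.4 -1.2] g 59.7
[0.0001 0.0026 0.0039] -0.0013 mm 4
top tail (1, -1, 0.98)
scene tail (-1, 0, 0.97)
t 27.07 p [ 0.5254 -0.3636  0.0511] yaw 4.61 tilt 0.1 w 0.0128 F [-0.3  0.7 -0.7] g 59.7
[0.0001 0.0029 0.0041] -0.0014 mm 4
top tail (1, -1, 0.98)
scene tail (-1, 0, 0.97)
```

Lower the last 3 mm, open part-way, and then go straight up.

Emit:
{"fn": "jog_arm", "kwargs": {"series": [[[1, 0, 0.0025, 0.002, 0], [1, 0, 0.0025, 0.0038, 0], [1, 0, 0.0025, 0.0038, 0], [1, 0, 0.0025, 0.0038, 0]]]}}

```text
time_s: 27.5
tcp_pos: [0.5248, -0.3611, 0.0476]
eef_rot: [-0.127, 3.139, 0.0]
contact_force: [0.2, 0.9, 2.3]
gripper_width: 0.013
grasp_force: 60.0
```

Emit:
{"fn": "jog_arm", "kwargs": {"series": [[[0.75, 0, 0, 0, 0], [0.6, 0, 0, 0, 0], [0.4, 0, 0, 0, 0], [0.3, 0, 0, 0, 0], [0.3, 0, 0, 0, 0], [0.3, 0, 0, 0, 0], [0.3, 0, 0, -0.02, 0], [0.3, 0, 0, -0.06, 0], [0.3, 0, 0, -0.1, 0], [0.3, 0, 0, -0.14, 0], [0.3, 0, 0, -0.14, 0], [0.3, 0, 0, -0.14, 0], [0.3, 0, 0, -0.14, 0]]]}}

```text
time_s: 28.58
tcp_pos: [0.5245, -0.3611, 0.1518]
eef_rot: [0.127, -3.139, -0.0]
contact_force: [-0.9, 0.7, -0.2]
gripper_width: 0.0596
grasp_force: 0.0
```

```bash
python3 - <<'E'
from h import *
import look
for n in("top","scene"):
    c=cam(n); r=np.load(f"ref_{n}.npy"); print(n,"tail",shift(c,r,(.5865,-.356,.065),7),"pocket",shift(c,r,(.44,-.368,.02),7))
E
```

```text
top [([300.8, 219.4], 90), ([177.5, 229.9], 83), ([123.4, 255.8], 121)] {'A': [131.5, 250.5], 'B': [185.3, 235.1]}
scene [([317.9, 107.3], 79), ([299.0, 141.5], 45), ([213.6, 213.5], 120)] {'A': [316.3, 114.5], 'B': [291.2, 145.8]}
t 28.68 p [ 0.5237 -0.3604  0.1505] yaw 4.62 tilt 0.19 w 0.06 F [ 0.8 -0.2 -0.3] g 0.0
top tail (0, 0, 0.98) pocket (-11, -14, 0.35)
scene tail (0, 0, 0.99) pocket (2, -1, 0.84)
```

```bash
python3 -c "
from plant import robot
print(robot.job_done())"
```

```text
the job is handed in; nothing more can be done
None
```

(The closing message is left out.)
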